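# Let the large tomato into its bin and ease the lid shut

## Task

Two lever-operated produce bins stand on the counter, each with a tomato waiting on its chute behind the lid. With closed fingertips press the lever of the bin where the large tomato waits right down, so that its lid opens fully and the tomato rolls in, and keep it right down until the tomato lies in the bin; then let the lever come up slowly under the fingers so that the lid comes down shut without slamming, and move clear. Touch nothing but that lever: leave the other bin shut with its small tomato waiting, touch neither the lids nor the tomatoes, and leave the other things on the counter where they are.

Things in the scene. Friction and masses are not known exactly. Their poses are not given: they have to be found in the camera images.
- bin_one: the large tomato's bin, left or right: fixed steel bin, box 140 (x) by 150 (y) by 108 mm high, walls 4 mm, inner floor 34 mm up. On a plastic plinth 4 to 50 mm high. Origin: centre of the box's underside, on the plinth; +z up, +x from the lever (towards the robot) to the chute, turned up to 0.2 rad. Chute behind: 90 mm wide, from x = 68, z = 110 mm up to x = 195, z = 137 mm, rails 24 mm.
- bin_two: the small tomato's bin, same make: fixed steel bin, box 140 (x) by 150 (y) by 108 mm high, walls 4 mm, inner floor 34 mm up. On a plastic plinth 4 to 50 mm high. Origin: centre of the box's underside, on the plinth; +z up, +x from the lever (towards the robot) to the chute, turned up to 0.2 rad. Chute behind: 90 mm wide, from x = 68, z = 110 mm up to x = 195, z = 137 mm, rails 24 mm.
- lever_one (a joint): lever of bin_one: 0 at rest, 0.5 rad right down. Pivot: level line at bin x = -85, z = 105 mm. It points to the bin's -x, leaning 0.25 rad up at rest, 0.25 down when pressed. At its end a black pad 34 (along) by 50 (across) by 8 mm, its middle 95 mm out, its upper face 4 mm above the lever's centre line. 3 to 8 N push it down; only the lid's weight brings it back up. Free below.
- lever_two (a joint): lever of bin_two: 0 at rest, 0.5 rad right down. Pivot: level line at bin x = -85, z = 105 mm. It points to the bin's -x, leaning 0.25 rad up at rest, 0.25 down when pressed. At its end a black pad 34 (along) by 50 (across) by 8 mm, its middle 95 mm out, its upper face 4 mm above the lever's centre line. 3 to 8 N push it down; only the lid's weight brings it back up. Free below.
- lid_one (a joint): lid of bin_one: 0 shut, 0.9 rad with the lever right down (1.8 x lever angle). Aluminium sheet 143 by 146 mm, about 0.4 kg, hinged at the bin's front rim (x = -70, z = 112 mm): the rear edge rises. The rear edge is turned up 50 mm and dams the chute. Undamped: let go, it bangs shut.
- lid_two (a joint): lid of bin_two: 0 shut, 0.9 rad with the lever right down (1.8 x lever angle). Aluminium sheet 143 by 146 mm, about 0.4 kg, hinged at the bin's front rim (x = -70, z = 112 mm): the rear edge rises. The rear edge is turned up 50 mm and dams the chute. Undamped: let go, it bangs shut.
- lever_one_pad (a point): middle of the upper face of the pad of bin_one's lever, moves with it; about 177 mm before the bin's origin, 132 mm above it at rest and 85 mm when pressed right down
- lever_two_pad (a point): middle of the upper face of the pad of bin_two's lever, moves with it; about 177 mm before the bin's origin, 132 mm above it at rest and 85 mm when pressed right down
- tomato_large: red tomato, a ball 64 mm across, about 130 g, lying on the chute of bin_one against the lid's turned-up edge; it rolls in by itself within a second once the lid is open by 0.6 rad or more
- tomato_large_center (a point): centre of the large tomato; on the chute it lies about 151 mm above its bin's origin, in the bin 66 mm
- tomato_small: red tomato, a ball 40 mm across, lying in the same way on the chute of bin_two; it stays there
- tomato_small_center (a point): centre of the small tomato
- cup: steel cup, 60 mm across, 55 mm high, between the two levers; origin under its centre
- shaker: glass shaker with steel cap, 44 mm across, 85 mm high, between the two bins; origin under its centre
- squeeze: white squeeze bottle, 54 mm across, 150 mm high, to the left; origin under its centre
- bowl: white bowl, 130 mm across, 55 mm high, to the right; origin under its centre
- jar: amber jar, 76 mm across, 110 mm high, to the far right; origin under its centre
- plates: stack of white plates, 140 mm across, 50 mm high, at the far left; origin under its centre
Things that resemble listed ones, but are neither listed nor needed, are in the scene too. Leave any turquoise or yellow look-alike of the tomato_small alone.

How it is judged:
By the outcome, as a careful person would: the job done as asked, in the order asked, and still so for the second after the job is handed in, with the robot touching nothing.
It also fails if it takes over 38 s, if anything falls off the work surface, if the arm or the gripper's body presses on something with over 40 N, if the wrist force passes 120 N, or if a joint passes its speed limit or range.

## Robot

A 6-joint arm with a two-finger parallel gripper is mounted at the origin on the work surface. World frame = base frame: x ahead of the robot, y to its left, z up, the work surface at z = 0. Lengths are in mm, angles in rad, forces in N, time in s.
With the tool pointing down it reaches from about 350 to 975 mm from the base axis. Payload 7.1 kg.
Tool frame: the origin (TCP) lies at the very end of the fingers, on their centre line; the grasp point (between the pads) lies 19 mm behind it; z points along the fingers, y is the line along which they close (so a half turn about z gives the same grasp; the last joint's range is limited). The gripper opens to 88 mm and grips with 3 to 60 N. Pads are 20 mm wide; open, the fingers measure 115 mm over their backs; the gripper's body (75 mm by 178 mm) begins 61 mm behind the grasp point.
Start: joints at [1.324, 0.423, 1.63, -0, 1.089, -0.019], TCP at [141.116, 608.844, 222.675] pointing down, gripper open.
Joint ranges: [-3, 3], [-0.9, 2.11], [0.09, 2.58], [-1.31, 4.45], [0.11, 2.69], [-2.54, 2.54]. Speed limits (rad/s): [2.39, 2.39, 3.01, 3.14, 3.14, 3.14].

## Interface

Orientations are given as a rotation vector (axis times angle).
In Python, from workcell import sensors, imaging, close_job gives the robot as it stands. The module is installed in compiled form; this text tells all that it offers.
- The arm moves only by the tool servo_tool, never from a script. Its argument "steps" is a list of rows, each a list of 3 entries, a list of its own where there are three numbers: the shift along the world's x, y, z in m, then the turn, a rotation vector about the world's x, y, z in degrees, then the opening, from -1 (shut) to 1 (fully open). A call has exactly 8 rows; each row shifts and turns the commanded pose from where the row before left it; what a row does not reach is not made up. A row lasts 1/12 s, in which the tool goes at most 41.7 mm and 7.16 degrees, less where a joint would pass 70% of its speed; a pose out of reach is approached as far as the arm can. A call is refused whole if a number of a shift passes 0.0417 or a number of a turn 7.16, either way. A call with a gripper value outside its range is refused whole. The fingers move at their own pace and stop on an object; the grip force is fixed at half the most. Time passes only in rows, so rows that do not move let the fingers close, or fill a call up. It gives the time, the measured TCP pose, the force, the opening and the grip force at its end, in the units of the state.
- sensors.get_obs(): the state, without advancing time (a new reading comes with each control period).
- imaging.get_image(name): name is "scene" or "top"; returns a dict with "color" (480x640x3 uint8, blue, green, red), "range_z" (480x640 float32, mm along the optical axis (not along the pixel's ray), 0 where there is no reading), "vertical_fov" (degrees; the focal length in pixels is half the picture's height over the tangent of half this angle, whatever the lens; pixels are square), "cx", "cy" (the principal point, pixels), "rvec" (rotation vector, rad) and "tvec" (3), from world to camera coordinates, as OpenCV has them. Camera axes: x right, y down, z forward; pixel columns grow to the right and rows downward; lengths in mm; the calibration is good to about 2 mm. A picture is of the moment at which its call begins.
- close_job(): hands the job in; it is judged then, once.
The state is a dict: "t": time; "qpos": joint angles; "qvel": joint speeds; "joint_torque": joint torques, N m; "ee_pos": TCP position; "orientation": TCP orientation; "ft_force": force on the tool from outside, world axes, zero at the start; "moment": the same for the moment, N m; "width": finger opening in mm; "grasp_force": force on a finger pad.
Only numpy, scipy, OpenCV 4.12 (cv2) and the standard library are available. Lean on these libraries where they do the work, as an engineer would, in place of code of your own. Each camera call takes 0.05 s, during which the arm holds its last target. There are 200 camera calls.

## Working session

There is one attempt and no reset: what is moved stays moved. The work goes in short steps, Python scripts to look and compute and a tool call to move; the robot and the scene stay as the last step left them, time stands still between calls to the robot, and variables do not carry over. Pictures are saved under pics/ and viewed, at most 10 in all, crops included, and the job is handed in when it is done.

Besides the shell and the picture viewer there is one more tool, called after "Request:" in YAML: its name, and indented under it one key for each argument. servo_tool: Moves the arm, as the interface text tells. Its arguments: {"type":"object","properties":{"steps":{"type":"array"}},"required":["steps"]}

```bash
mkdir -p pics; cat > h.py <<'E'
import numpy as np, cv2
from workcell import sensors, imaging
def cam(n):
    d=imaging.get_image(n); f=240/np.tan(np.radians(d["vertical_fov"])/2)
    R=cv2.Rodrigues(np.array(d["rvec"],float))[0]; t=np.array(d["tvec"],float).ravel()
    z=d["range_z"]; v,u=np.mgrid[:480,:640]
    c=np.stack([(u-d["cx"])/f*z,(v-d["cy"])/f*z,z],-1)
    return d["color"],(c-t)@R,z,(f,d["cx"],d["cy"],R,t)
E
python3 - <<'E'
from h import *
for n in("scene","top"):
    im,P,z,k=cam(n); cv2.imwrite(f"pics/{n}0.png",im); np.savez(f"{n}0.npz",im=im,P=P,z=z)
    print(n,k[0],-k[3].T@k[4])
o=sensors.get_obs(); print(o["t"],o["ee_pos"],o["orientation"],o["width"],o["ft_force"])
E
```

```text
scene 474.9568183348584 [1243.89825335 -161.18555599 1232.2010459 ]
top 561.5947074727466 [ 403.08858252    7.55890436 1436.32799634]
0.1 [141.00205572 608.38810061 221.99339841] [-3.56959800e-01 -3.12107825e+00  2.05644655e-03] 87.99737907668515 [-0.56186593 -0.01442748 -0.27069455]
```

View pics/scene0.png

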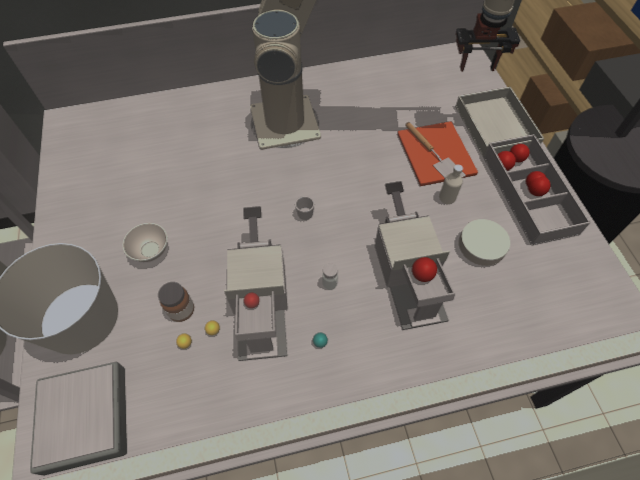

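View pics/top0.png

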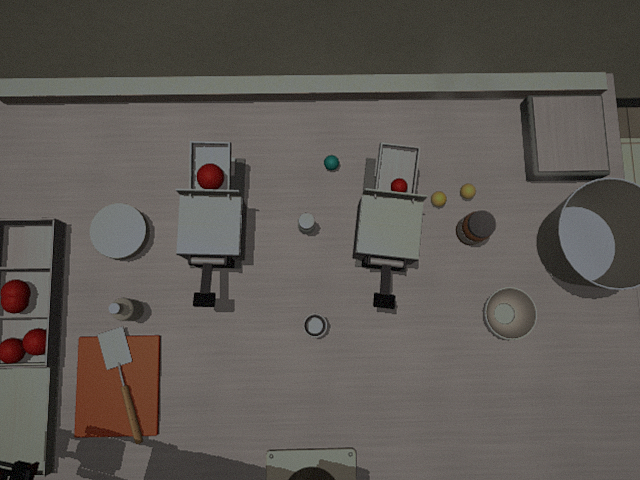

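The large tomato (top 210,176; scene 425,269) waits at the left bin. Its lever pad is at top (204,300) and scene (395,188). I'll measure the pad next.

```bash
python3 - <<'E'
from h import *
for n,(u0,v0,u1,v1),(a,b) in(("top",(185,285,222,312),(204,300)),("scene",(380,178,410,198),(395,187))):
    d=np.load(n+"0.npz"); g=d["im"].max(2); m=np.zeros(g.shape,bool); m[v0:v1,u0:u1]=g[v0:v1,u0:u1]<45
    P=d["P"]; m&=(P[...,2]>140)&(P[...,2]<230)
    Q=P[m]; print(n,m.sum(),np.median(Q,0),Q.min(0),Q.max(0), "rect",cv2.minAreaRect(Q[:,:2].astype(np.float32)))
    # tomato
    im=d["im"].astype(int); r=(im[...,2]>90)&(im[...,1]<50)&(P[...,2]>150); 
    k,l,s,c=cv2.connectedComponentsWithStats(r.astype(np.uint8))
    for i in range(1,k):
        if s[i,4]>60: print("  red",c[i].round(),s[i,4],P[l==i].mean(0).round(),P[l==i].max(0).round())
d=np.load("top0.npz");P=d["P"]
# lid box: height mask of bin
m=np.zeros(P.shape[:2],np.uint8); m[190:262,170:250]=(P[190:262,170:250,2]>150)&(P[190:262,170:250,2]<180)
Q=P[m>0];print("lid",cv2.minAreaRect(Q[:,:2].astype(np.float32)),Q.mean(0))
for v in (266,272,280,288,294,300): print(v,[ (u,*P[v,u].round().astype(int)) for u in (200,206,210)])
E
```

```text
top 146 [464.31338514 237.63444667 141.92365523] [454.37524257 214.39301925 140.00993822] [491.36967509 262.65429924 148.56869363] rect ((473.1722106933594, 238.24151611328125), (48.32364273071289, 36.60287094116211), 88.71427154541016)
  red [207. 174.] 216 [752. 224. 192.] [ 774.  246. 1436.]
  red [399. 185.] 88 [ 728. -218.  161.] [ 739. -206.  167.]
  return _methods._mean(a, axis=axis, dtype=dtype,
  ret = um.true_divide(
Traceback (most recent call last):
ValueError: zero-size array to reduction operation minimum which has no identity
```

```bash
python3 - <<'E'
from h import *
for n,(u0,v0,u1,v1) in(("top",(185,285,222,312)),("scene",(380,176,412,200))):
    d=np.load(n+"0.npz"); g=d["im"].max(2); P=d["P"]; m=np.zeros(g.shape,bool); m[v0:v1,u0:u1]=(g<50)[v0:v1,u0:u1]&(P[v0:v1,u0:u1,2]>100)
    Q=P[m]; print(n,m.sum(),np.median(Q,0),Q.min(0),Q.max(0), cv2.minAreaRect(Q[:,:2].astype(np.float32)))
    A=np.c_[Q[:,0]-Q[:,0].mean(),np.ones(len(Q))]; print(" z slope,mean",np.linalg.lstsq(A,Q[:,2],rcond=None)[0])
d=np.load("top0.npz");P=d["P"]
m=(P[...,2]>95)&(P[...,2]<150); m[:190]=0;m[258:]=0;m[:,:170]=0;m[:,250:]=0
Q=P[m];print("lid",cv2.minAreaRect(Q[:,:2].astype(np.float32)),Q.mean(0))
for v in (200,230,250,262,268,275,282,290,294,300,304): print(v,[ tuple(P[v,u].round().astype(int).tolist()) for u in (200,206,210)])
d=np.load("scene0.npz");P=d["P"]; print([P[v,395].round().tolist() for v in (182,185,188,191)], P[187,385:405:3].round().tolist(), P[235,410])
E
```

```text
top 371 [473.42842986 237.61255214 138.98333916] [403.08858252   7.55890436 123.66996321] [ 503.96352667  263.06147674 1436.32799634] ((456.23760986328125, 131.76507568359375), (265.1564025878906, 51.96180725097656), 77.92100524902344)
 z slope,mean [ -1.53654836 142.07081449]
scene 5 [485.86932642 219.32169378 134.72142855] [481.48481164 216.06163811 130.34520338] [487.48966486 256.69134095 137.05807928] ((486.3795166015625, 236.0879669189453), (40.84406661987305, 5.639766693115234), 84.12721252441406)
 z slope,mean [  1.02895946 134.05529291]
lid ((646.1434936523438, 231.07254028320312), (154.17068481445312, 152.8471221923828), 89.39468383789062) [648.07504039 228.92283708 123.41027633]
200 [(707, 252, 125), (706, 238, 127), (707, 229, 121)]
230 [(634, 252, 125), (634, 238, 124), (633, 228, 128)]
250 [(587, 251, 124), (587, 238, 121), (586, 228, 122)]
262 [(559, 253, 115), (559, 239, 114), (559, 229, 116)]
268 [(557, 274, -1), (544, 237, 121), (544, 228, 121)]
275 [(540, 274, -3), (527, 237, 124), (527, 227, 123)]
282 [(522, 274, -2), (511, 235, 130), (510, 225, 134)]
290 [(492, 249, 133), (491, 233, 140), (492, 227, 126)]
294 [(483, 247, 139), (483, 234, 135), (482, 224, 140)]
300 [(469, 247, 141), (469, 234, 135), (468, 224, 139)]
304 [(460, 247, 139), (459, 232, 148), (459, 224, 140)]
[[457.0, 243.0, 143.0], [466.0, 241.0, 140.0], [472.0, 240.0, 135.0], [484.0, 235.0, 137.0]] [[464.0, 212.0, 138.0], [470.0, 218.0, 144.0], [467.0, 229.0, 137.0], [470.0, 237.0, 138.0], [471.0, 246.0, 135.0], [476.0, 253.0, 140.0], [378.0, 316.0, -2.0]] [628.03398175 233.3755585  123.23963766]
```

Request:
servo_tool:
  steps:
    - [[0.0207, -0.0231, 0], [0, 0, 0.7], -1]
    - [[0.0207, -0.0231, 0], [0, 0, 0.7], -1]
    - [[0.0207, -0.0231, 0], [0, 0, 0.7], -1]
    - [[0.0207, -0.0231, 0], [0, 0, 0.7], -1]
    - [[0.0207, -0.0231, 0], [0, 0, 0.7], -1]
    - [[0.0207, -0.0231, 0], [0, 0, 0.7], -1]
    - [[0.0207, -0.0231, 0], [0, 0, 0.7], -1]
    - [[0.0207, -0.0231, 0], [0, 0, 0.7], -1]

```text
t: 0.77
ee_pos: [307.3, 422.6, 222.4]
orientation: [-0.203, -3.135, 0.001]
ft_force: [0.5, 0.1, 0.5]
width: 38.1
grasp_force: 0.0
```

Request:
servo_tool:
  steps:
    - [[0.0207, -0.0231, 0], [0, 0, 0.7], -1]
    - [[0.0207, -0.0231, 0], [0, 0, 0.7], -1]
    - [[0.0207, -0.0231, 0], [0, 0, 0.7], -1]
    - [[0.0207, -0.0231, 0], [0, 0, 0.7], -1]
    - [[0.0207, -0.0231, -0.008], [0, 0, 0.7], -1]
    - [[0.0207, -0.0231, -0.008], [0, 0, 0.7], -1]
    - [[0.0207, -0.0231, -0.008], [0, 0, 0.7], -1]
    - [[0.0207, -0.0231, -0.008], [0, 0, 0.7], -1]

```text
t: 1.43
ee_pos: [473.0, 237.8, 190.2]
orientation: [-0.05, -3.141, 0.0]
ft_force: [0.5, 0.6, 0.3]
width: 0.6
grasp_force: 0.0
```

Request:
servo_tool:
  steps:
    - [[0, 0, -0.004], [0, 0, 0], -1]
    - [[0, 0, -0.004], [0, 0, 0], -1]
    - [[0, 0, -0.004], [0, 0, 0], -1]
    - [[0, 0, -0.004], [0, 0, 0], -1]
    - [[0, 0, -0.004], [0, 0, 0], -1]
    - [[0, 0, 0], [0, 0, 0], -1]
    - [[0, 0, 0], [0, 0, 0], -1]
    - [[0, 0, 0], [0, 0, 0], -1]

```text
t: 2.1
ee_pos: [472.1, 239.8, 170.9]
orientation: [0.049, 3.141, 0.0]
ft_force: [-0.3, 0.4, -0.1]
width: 0.1
grasp_force: 0.0
```

```bash
python3 - <<'E'
from h import *
a=cam("scene")[0][140:300,340:500]; b=cam("top")[0][180:340,130:290]
cv2.imwrite("pics/c1.png",cv2.resize(np.hstack([a,b]),None,fx=2.5,fy=2.5,interpolation=cv2.INTER_CUBIC))
E
```

```text
(no output)
```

View pics/c1.png

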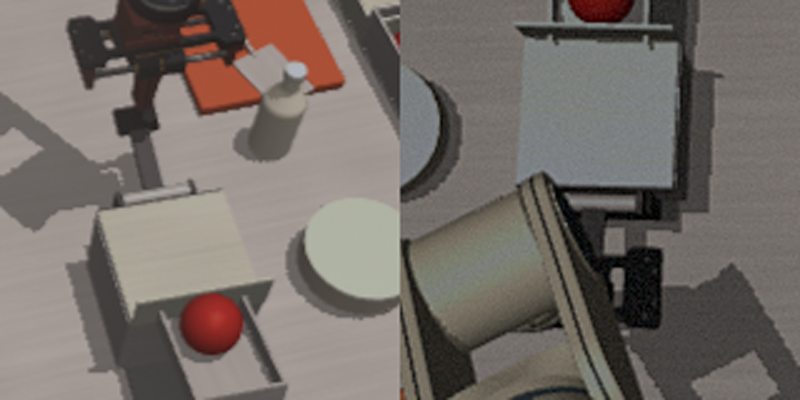

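The scene crop shows the closed fingertips (crop 143,105) right over the pad (137,120), clear of the bottle.

Request:
servo_tool:
  steps:
    - [[0, -0.001, -0.004], [0, 0, 0], -1]
    - [[0, 0, -0.004], [0, 0, 0], -1]
    - [[0, 0, -0.004], [0, 0, 0], -1]
    - [[0, 0, -0.004], [0, 0, 0], -1]
    - [[0, 0, -0.003], [0, 0, 0], -1]
    - [[0, 0, -0.002], [0, 0, 0], -1]
    - [[0, 0, -0.002], [0, 0, 0], -1]
    - [[0, 0, -0.002], [0, 0, 0], -1]

```text
t: 2.87
ee_pos: [472.4, 238.2, 145.5]
orientation: [-0.051, -3.141, 0.0]
ft_force: [-0.9, 0.7, -0.2]
width: 0.7
grasp_force: 0.0
```

Request:
servo_tool:
  steps:
    - [[0, 0, -0.002], [0, 0, 0], -1]
    - [[0, 0, -0.002], [0, 0, 0], -1]
    - [[0, 0, -0.002], [0, 0, 0], -1]
    - [[0, 0, -0.002], [0, 0, 0], -1]
    - [[0, 0, -0.002], [0, 0, 0], -1]
    - [[0, 0, -0.002], [0, 0, 0], -1]
    - [[0, 0, -0.002], [0, 0, 0], -1]
    - [[0, 0, -0.002], [0, 0, 0], -1]

```text
t: 3.53
ee_pos: [472.0, 238.3, 130.0]
orientation: [-0.051, -3.141, -0.0]
ft_force: [-2.3, -0.1, 6.0]
width: 0.3
grasp_force: 2.7
```

Contact is made at about 6 N, so I continue pressing.

Request:
servo_tool:
  steps:
    - [[0, 0, -0.002], [0, 0, 0], -1]
    - [[0, 0, -0.002], [0, 0, 0], -1]
    - [[0, 0, -0.002], [0, 0, 0], -1]
    - [[0, 0, -0.002], [0, 0, 0], -1]
    - [[0, 0, -0.002], [0, 0, 0], -1]
    - [[0, 0, -0.002], [0, 0, 0], -1]
    - [[0, 0, -0.002], [0, 0, 0], -1]
    - [[0, 0, -0.002], [0, 0, 0], -1]

```text
t: 4.2
ee_pos: [471.7, 238.3, 113.7]
orientation: [-0.051, -3.14, 0.0]
ft_force: [-3.9, -0.3, 5.4]
width: 0.9
grasp_force: 2.8
```

Request:
servo_tool:
  steps:
    - [[0, 0, -0.002], [0, 0, 0], -1]
    - [[0, 0, -0.002], [0, 0, 0], -1]
    - [[0, 0, -0.002], [0, 0, 0], -1]
    - [[0, 0, -0.001], [0, 0, 0], -1]
    - [[0, 0, -0.001], [0, 0, 0], -1]
    - [[0, 0, -0.001], [0, 0, 0], -1]
    - [[0, 0, -0.001], [0, 0, 0], -1]
    - [[0, 0, -0.001], [0, 0, 0], -1]

```text
t: 4.87
ee_pos: [472.3, 238.2, 102.6]
orientation: [0.051, 3.141, 0.0]
ft_force: [-2.2, -0.3, 4.0]
width: 0.5
grasp_force: 2.2
```

Request:
servo_tool:
  steps:
    - [[0, 0, -0.001], [0, 0, 0], -1]
    - [[0, 0, -0.001], [0, 0, 0], -1]
    - [[0, 0, -0.001], [0, 0, 0], -1]
    - [[0, 0, -0.001], [0, 0, 0], -1]
    - [[0, 0, -0.001], [0, 0, 0], -1]
    - [[0, 0, -0.001], [0, 0, 0], -1]
    - [[0, 0, -0.001], [0, 0, 0], -1]
    - [[0, 0, 0], [0, 0, 0], -1]

```text
t: 5.53
ee_pos: [473.2, 238.3, 96.4]
orientation: [0.051, 3.14, 0.001]
ft_force: [-1.1, -2.8, 10.2]
width: 0.6
grasp_force: 5.2
```

Request:
servo_tool:
  steps:
    - [[0, 0, -0.0005], [0, 0, 0], -1]
    - [[0, 0, -0.0005], [0, 0, 0], -1]
    - [[0, 0, -0.0005], [0, 0, 0], -1]
    - [[0, 0, -0.0005], [0, 0, 0], -1]
    - [[0, 0, 0], [0, 0, 0], -1]
    - [[0, 0, 0], [0, 0, 0], -1]
    - [[0, 0, 0], [0, 0, 0], -1]
    - [[0, 0, 0], [0, 0, 0], -1]

```text
t: 6.2
ee_pos: [473.3, 238.4, 95.9]
orientation: [0.05, 3.139, 0.001]
ft_force: [-4.4, -5.6, 27.2]
width: 0.5
grasp_force: 13.5
```

Force has risen to 27 N: the lever is at its stop. Checking the tomato.

```bash
python3 - <<'E'
from h import *
a=cam("scene")[0][140:340,340:500]; b=cam("top")[0][120:320,130:290]
cv2.imwrite("pics/c2.png",cv2.resize(np.hstack([a,b]),None,fx=2.5,fy=2.5,interpolation=cv2.INTER_CUBIC))
print(sensors.get_obs()["t"])
E
```

```text
6.3
```

View pics/c2.png

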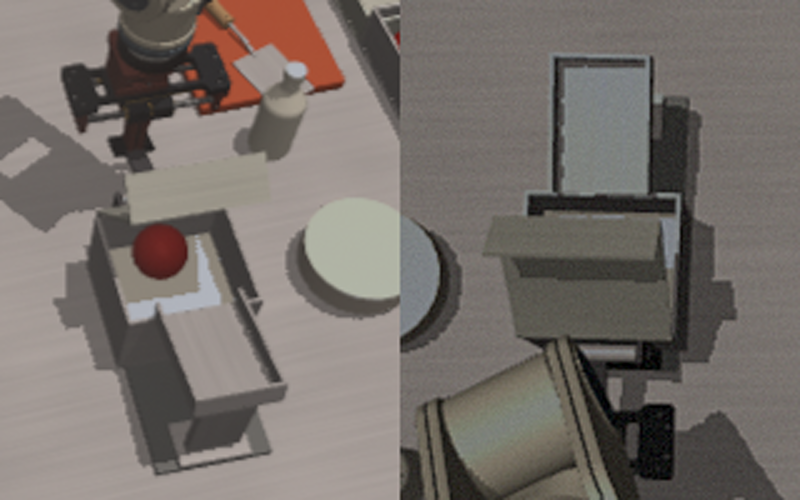

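The lid is wide open and the large tomato is in the bin (scene crop 160,250), with the chute empty. I'll hold briefly, then raise slowly.

Request:
servo_tool:
  steps:
    - [[0, 0, 0], [0, 0, 0], -1]
    - [[0, 0, 0], [0, 0, 0], -1]
    - [[0, 0, 0], [0, 0, 0], -1]
    - [[0, 0, 0], [0, 0, 0], -1]
    - [[0, 0, 0], [0, 0, 0], -1]
    - [[0, 0, 0], [0, 0, 0], -1]
    - [[0, 0, 0], [0, 0, 0], -1]
    - [[0, 0, 0], [0, 0, 0], -1]

```text
t: 6.97
ee_pos: [473.4, 238.4, 95.9]
orientation: [0.051, 3.139, 0.001]
ft_force: [-5.9, -5.5, 26.3]
width: 0.6
grasp_force: 13.5
```

Request:
servo_tool:
  steps:
    - [[0, 0, 0.0005], [0, 0, 0], -1]
    - [[0, 0, 0.0005], [0, 0, 0], -1]
    - [[0, 0, 0.0005], [0, 0, 0], -1]
    - [[0, 0, 0.0005], [0, 0, 0], -1]
    - [[0, 0, 0.001], [0, 0, 0], -1]
    - [[0, 0, 0.001], [0, 0, 0], -1]
    - [[0, 0, 0.001], [0, 0, 0], -1]
    - [[0, 0, 0.001], [0, 0, 0], -1]

```text
t: 7.63
ee_pos: [472.5, 238.3, 99.7]
orientation: [0.051, 3.141, 0.0]
ft_force: [1.1, -1.3, 3.6]
width: 0.3
grasp_force: 1.6
```

Request:
servo_tool:
  steps:
    - [[0, 0, 0.001], [0, 0, 0], -1]
    - [[0, 0, 0.001], [0, 0, 0], -1]
    - [[0, 0, 0.001], [0, 0, 0], -1]
    - [[0, 0, 0.001], [0, 0, 0], -1]
    - [[0, 0, 0.001], [0, 0, 0], -1]
    - [[0, 0, 0.001], [0, 0, 0], -1]
    - [[0, 0, 0.001], [0, 0, 0], -1]
    - [[0, 0, 0.001], [0, 0, 0], -1]

```text
t: 8.3
ee_pos: [471.8, 238.2, 107.6]
orientation: [-0.051, -3.14, 0.0]
ft_force: [-2.9, 1.3, 4.7]
width: 0.3
grasp_force: 2.1
```

Request:
servo_tool:
  steps:
    - [[0, 0, 0.001], [0, 0, 0], -1]
    - [[0, 0, 0.001], [0, 0, 0], -1]
    - [[0, 0, 0.001], [0, 0, 0], -1]
    - [[0, 0, 0.001], [0, 0, 0], -1]
    - [[0, 0, 0.001], [0, 0, 0], -1]
    - [[0, 0, 0.001], [0, 0, 0], -1]
    - [[0, 0, 0.001], [0, 0, 0], -1]
    - [[0, 0, 0.001], [0, 0, 0], -1]

```text
t: 8.97
ee_pos: [472.2, 238.2, 115.7]
orientation: [-0.051, -3.141, 0.0]
ft_force: [-4.1, 0.3, 5.1]
width: 0.1
grasp_force: 2.5
```

Request:
servo_tool:
  steps:
    - [[0, 0, 0.001], [0, 0, 0], -1]
    - [[0, 0, 0.001], [0, 0, 0], -1]
    - [[0, 0, 0.001], [0, 0, 0], -1]
    - [[0, 0, 0.001], [0, 0, 0], -1]
    - [[0, 0, 0.001], [0, 0, 0], -1]
    - [[0, 0, 0.001], [0, 0, 0], -1]
    - [[0, 0, 0.001], [0, 0, 0], -1]
    - [[0, 0, 0.001], [0, 0, 0], -1]

```text
t: 9.63
ee_pos: [472.8, 238.2, 123.9]
orientation: [0.05, 3.14, 0.0]
ft_force: [-0.8, -1.4, 4.0]
width: 0.5
grasp_force: 2.2
```

Request:
servo_tool:
  steps:
    - [[0, 0, 0.001], [0, 0, 0], -1]
    - [[0, 0, 0.001], [0, 0, 0], -1]
    - [[0, 0, 0.001], [0, 0, 0], -1]
    - [[0, 0, 0.001], [0, 0, 0], -1]
    - [[0, 0, 0.001], [0, 0, 0], -1]
    - [[0, 0, 0.001], [0, 0, 0], -1]
    - [[0, 0, 0.0005], [0, 0, 0], -1]
    - [[0, 0, 0.0005], [0, 0, 0], -1]

```text
t: 10.3
ee_pos: [472.9, 238.6, 131.0]
orientation: [0.051, 3.14, 0.001]
ft_force: [3.0, -0.5, 3.9]
width: 0.7
grasp_force: 2.2
```

Request:
servo_tool:
  steps:
    - [[0, 0, 0.0005], [0, 0, 0], -1]
    - [[0, 0, 0.0005], [0, 0, 0], -1]
    - [[0, 0, 0.0005], [0, 0, 0], -1]
    - [[0, 0, 0.0005], [0, 0, 0], -1]
    - [[0, 0, 0.0005], [0, 0, 0], -1]
    - [[0, 0, 0.0005], [0, 0, 0], -1]
    - [[0, 0, 0.0005], [0, 0, 0], -1]
    - [[0, 0, 0.0005], [0, 0, 0], -1]

```text
t: 10.97
ee_pos: [472.4, 238.3, 134.7]
orientation: [0.051, 3.141, 0.0]
ft_force: [3.6, 1.4, 3.5]
width: 0.5
grasp_force: 2.2
```

Request:
servo_tool:
  steps:
    - [[0, 0, 0.0005], [0, 0, 0], -1]
    - [[0, 0, 0.0005], [0, 0, 0], -1]
    - [[0, 0, 0.0005], [0, 0, 0], -1]
    - [[0, 0, 0.0005], [0, 0, 0], -1]
    - [[0, 0, 0.0005], [0, 0, 0], -1]
    - [[0, 0, 0.0005], [0, 0, 0], -1]
    - [[0, 0, 0.0005], [0, 0, 0], -1]
    - [[0, 0, 0.0005], [0, 0, 0], -1]

```text
t: 11.63
ee_pos: [472.3, 238.2, 138.7]
orientation: [-0.051, -3.141, 0.0]
ft_force: [4.6, 0.1, 2.9]
width: 0.7
grasp_force: 2.2
```

Request:
servo_tool:
  steps:
    - [[0, 0, 0.0005], [0, 0, 0], -1]
    - [[0, 0, 0.0005], [0, 0, 0], -1]
    - [[0, 0, 0.0005], [0, 0, 0], -1]
    - [[0, 0, 0.0005], [0, 0, 0], -1]
    - [[0, 0, 0.0005], [0, 0, 0], -1]
    - [[0, 0, 0.0005], [0, 0, 0], -1]
    - [[0, 0, 0.0005], [0, 0, 0], -1]
    - [[0, 0, 0.0005], [0, 0, 0], -1]

```text
t: 12.3
ee_pos: [471.4, 238.0, 142.3]
orientation: [-0.051, -3.139, 0.001]
ft_force: [1.1, 0.9, 1.0]
width: 0.6
grasp_force: 0.6
```

Request:
servo_tool:
  steps:
    - [[0, 0, 0.0005], [0, 0, 0], -1]
    - [[0, 0, 0.0005], [0, 0, 0], -1]
    - [[0, 0, 0.0005], [0, 0, 0], -1]
    - [[0, 0, 0.0005], [0, 0, 0], -1]
    - [[0, 0, 0.0005], [0, 0, 0], -1]
    - [[0, 0, 0.0005], [0, 0, 0], -1]
    - [[0, 0, 0.0005], [0, 0, 0], -1]
    - [[0, 0, 0.0005], [0, 0, 0], -1]

```text
t: 12.97
ee_pos: [472.3, 238.2, 146.7]
orientation: [-0.051, -3.141, 0.0]
ft_force: [-0.0, 1.2, -0.2]
width: 0.6
grasp_force: 0.0
```

Contact has been released, so I move clear upward.

Request:
servo_tool:
  steps:
    - [[0, 0, 0.003], [0, 0, 0], -1]
    - [[0, 0, 0.006], [0, 0, 0], -1]
    - [[0, 0, 0.01], [0, 0, 0], -1]
    - [[0, 0, 0.015], [0, 0, 0], -1]
    - [[0, 0, 0.015], [0, 0, 0], -1]
    - [[0, 0, 0.015], [0, 0, 0], -1]
    - [[0, 0, 0.015], [0, 0, 0], -1]
    - [[0, 0, 0.01], [0, 0, 0], -1]

```text
t: 13.63
ee_pos: [472.9, 238.5, 238.1]
orientation: [0.051, 3.139, 0.002]
ft_force: [-0.5, -0.2, -0.0]
width: 0.6
grasp_force: 0.0
```

Request:
servo_tool:
  steps:
    - [[-0.015, 0, 0], [0, 0, 0], -1]
    - [[-0.015, 0, 0], [0, 0, 0], -1]
    - [[-0.015, 0, 0], [0, 0, 0], -1]
    - [[-0.015, 0, 0], [0, 0, 0], -1]
    - [[0, 0, 0], [0, 0, 0], -1]
    - [[0, 0, 0], [0, 0, 0], -1]
    - [[0, 0, 0], [0, 0, 0], -1]
    - [[0, 0, 0], [0, 0, 0], -1]

```text
t: 14.3
ee_pos: [413.3, 238.4, 236.0]
orientation: [0.051, 3.14, 0.001]
ft_force: [-1.0, 0.7, 0.4]
width: 0.2
grasp_force: 0.0
```

```bash
python3 - <<'E'
from h import *
cv2.imwrite("pics/end.png",cam("scene")[0])
E
```

```text
(no output)
```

View pics/end.png

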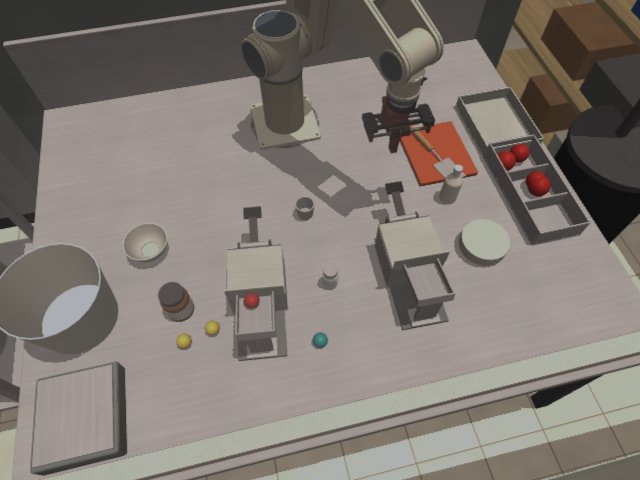

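The large tomato's lid is shut (410,240) with its chute empty. The other bin is unchanged with its small tomato at (251,300), and everything else is in place.

```bash
python3 -c "
from workcell import close_job
print(close_job())"
```

```text
the job is handed in; nothing more can be done
None
```

The large tomato is in its bin (the left one), the lid was let down slowly and is shut, the other bin and everything else look untouched, and the job was handed in at about 14 s.

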